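Clamp the loaded fixture and push its slide home

ROBOT

A 6-joint arm with a two-finger parallel gripper is mounted at the origin on the work surface. World frame = base frame: x ahead of the robot, y to its left, z up, the work surface at z = 0. Lengths are in m, angles in degrees, forces in N, time in s.
With the tool pointing down it reaches from about 0.15 to 0.775 m from the base axis. Payload 6.1 kg.
Tool frame: the origin (TCP) lies on the centre line of the jaws, within the pads' length; the fingertips stand 17 mm ahead of it and the grasp point (between the pads) lies 2 mm behind it; z points along the fingers, y is the line along which they close (so a half turn about z gives the same grasp; the last joint's range is limited). The gripper opens to 85 mm and grips with 20 to 120 N. Pads are 22 mm wide; open, the fingers measure 114 mm over their backs; the gripper's body (76 mm by 85 mm) begins 54 mm behind the grasp point. The pads swing forward as they close: fully open they stand 13 mm farther back than shut.
Start: joints at [66.177, 7.208, -2.269, 80.523, 0, 90], TCP at [0.212, 0.48, 0.248] pointing down, gripper open.
Joint ranges: [-155.77, 155.77], [-54.66, 111.73], [-72.52, 77.12], [-102.08, 115.82], [-83.92, 84.16], [-180, 180]. Speed limits (degrees/s): [136.94, 136.94, 172.46, 180, 180, 180].

INTERFACE

Orientations are given as a 3x3 rotation matrix whose columns are the frame's x, y, z axes.
In Python, from bench import arm gives the robot as it stands.
- The arm moves only by the shell command python3 -m creep 'ROWS' [FORCE]. ROWS is JSON, a list that holds one entry, the list of rows, each a list of 7 numbers: the shift along the world's x, y, z in cm, then the turn, a rotation vector about the world's x, y, z in degrees, then the opening in per cent of the stroke, from 0 (shut) to 100 (fully open). In form: [[[tx, ty, tz, rx, ry, rz, fingers], ...]]. A call has 1 to 12 rows; each row shifts and turns the commanded pose from where the row before left it; what a row does not reach is not made up. A row lasts 1/10 s, in which the tool goes at most 50 mm and 8.59 degrees, less where a joint would pass 70% of its speed; a pose out of reach is approached as far as the arm can. A call with a gripper value outside its range is refused whole. The fingers move at their own pace and stop on an object; FORCE is the grip in N (left out, the last holds). Time passes only in rows, so rows that do not move let the fingers close. It gives the time, the measured TCP pose, the force, the opening and the grip force at its end, in the units of the state.
- arm.sense(): the state, without advancing time (a new reading comes with each control period).
- arm.camera(name): name is "scene" or "top" or "wrist"; returns a dict with "image" (400x640x3 uint8, red, green, blue), "fov_y" (degrees; the focal length in pixels is half the picture's height over the tangent of half this angle, whatever the lens; pixels are square), "cx", "cy" (the principal point, pixels), "D" ([k1, k2, p1, p2, k3] as OpenCV has them; the pictures are not rectified), "xyz" and "orientation" of the camera in the world; the wrist camera has in their place "hand_eye" (4x4, takes a point from camera to tool coordinates, whose origin is the TCP and whose axes are the flange's). Camera axes: x right, y up, looking along -z (the intrinsics and any distortion apply to the point x, -y, -z); pixel columns grow to the right and rows downward; lengths in m; the calibration is good to about 2 mm. A picture is of the moment at which its call begins: read the wrist's pose just before it. There is no depth.
- arm.sign_off(): hands the job in; it is judged then, once.
The state is a dict: "time_s": time; "qpos": joint angles; "joint_velocities": joint speeds; "joint_torque": joint torques, N m; "ee_pos": TCP position; "tcp_rot": TCP orientation; "wrist_force": force on the tool from outside, world axes, zero at the start; "ft_torque": the same for the moment, N m; "finger_gap": opening from 0.0 (shut) to 1.0 (fully open); "grip_force": force on a finger pad.
Only numpy, scipy, OpenCV 4.12 (cv2) and the standard library are available. Lean on these libraries where they do the work, as an engineer would, in place of code of your own. Each camera call takes 0.05 s, during which the arm holds its last target. There are 200 camera calls.

TASK

One of the two loading slides has a black housing lying in its wooden fixture; the other fixture is empty. With the fingertips, swing the loaded fixture's steel hold-down flap over until it is fully shut above the housing, and only then push that slide gently, without ramming it, away from the robot until it is fully home against its stop. Grasp and lift nothing, do not press on the housing itself, and leave the empty slide, its flap and everything else as they are.

Things in the scene. Friction and masses are not known exactly. Their poses are not given: they have to be found in the camera images.
- rail_a: fixed aluminium rail of the loaded slide, 300 mm long (its x), 90 mm wide, 35 mm high, stop at its far end; left (+y) or right (-y) by chance, turned up to 0.25 rad; origin at the centre of its underside, x = direction that pushes the slide home
- slide_a (a joint): slide on rail_a, carrying the housing; m: 0 = fully home against the stop, grows as it comes out towards the robot, limit 0.125; starts at 0.115. Stays where left; friction about 4 N, drag 8 N per m/s, moving mass about 1 kg. A block 110 x 110 mm (white plate, tan wooden fixture), underside 37 mm and top 82 mm above the table
- slide_a_push (a point): centre of slide_a's near upright face (110 mm wide, 37 to 82 mm above the table; this point 62 mm up), which may be pushed anywhere; x = direction that pushes it home, z up. The block's middle is 55 mm along +x. The 35 mm high rail runs on in front of the face: the fingers must pass above it
- slide_a_nest (a point): centre of the floor of the loaded fixture's pocket, 65 mm above the table, at the block's middle; pocket 64 x 54 mm, 17 mm deep; axes as slide_a_push
- flap_a (a joint): hold-down flap of slide_a, rad: 0 = shut, level over the housing against its stop; grows as it swings up and out to the slide's +y side; 1.57 = upright, limit 2.2; starts 1.45 to 2.0. Stiff hinge (0.08 N m of friction): stays at any angle, must be pushed all the way. Steel plate 85 mm long from the hinge, 40 mm wide, 6 mm thick
- flap_a_hinge (a point): middle of flap_a's hinge axis, 100 mm above the table, 50 mm to the +y side of the block's middle; the axis is parallel to the slide's x. Turns with the flap: its -y runs along the flap to the free end, its z is the normal of the outer face (up when shut, to the slide's +y side when upright); that face lies 3 mm from this point
- flap_a_end (a point): middle of the flap's free end, 85 mm from the hinge; same axes as flap_a_hinge
- housing: loose black plastic housing 60 x 50 x 30 mm, 60 to 110 g, lying in the pocket of slide_a's fixture, standing 13 mm above the wood; origin at the centre of its underside; the shut flap clears it by 2 mm
- slide_b (a joint): the other loading slide, on the other rail, the same in all but with an empty fixture; to be left as it is
- slide_b_push (a point): as slide_a_push, on slide_b
- flap_b (a joint): hold-down flap of the empty fixture, the same as flap_a; to be left as it is
- flap_b_hinge (a point): as flap_a_hinge, on slide_b
- flap_b_end (a point): as flap_a_end, on slide_b
- spare: a second, loose housing like the first (60 x 50 x 30 mm), lying on the table between the rails near the robot; origin at the centre of its underside; bystander
- jar: clear screw jar with a white cap, 48 mm across, 70 mm high, standing to the left; origin at the centre of its underside; bystander
- tray: small open blue tray 100 x 70 x 35 mm, to the right; origin at the centre of its underside; bystander
Not all that is in view belongs to the job. What is shaped like the housing but blue is not meant.

How it is judged (in metres and radians):
On the way, in this order (a step that is already met when the one before it is completed fails the run):
1. the loaded fixture's flap is shut while its slide is still out (value of joint flap_a below 0.06 rad and value of joint slide_a above 0.05 m), for 0.2 s.
2. the loaded slide is home against its stop (value of joint slide_a below 0.004 m), for 0.2 s.
At the end, for the whole second after the job is handed in: loaded slide within 4 mm of its stop, its flap within 0.06 rad of shut, housing at rest in its pocket (within 8 mm, not raised 6 mm), empty slide within 10 mm and its flap end within 20 mm of where they were, bystanders within 30 mm (value of joint flap_a below 0.06 rad and value of joint slide_a below 0.004 m and z of housing in the frame of slide_a_nest below 0.006 m and horizontal distance between housing and slide_a_nest below 0.008 m and linear speed of housing below 0.02 m/s and distance of slide_b_push from where it was at the start of the episode below 0.01 m and distance of flap_b_end from where it was at the start of the episode below 0.02 m and distance of each of spare, jar, tray from where it was at the start of the episode below 0.03 m); the robot touches nothing.
It fails at once if the loaded slide is pushed more than halfway in with its flap open (value of joint slide_a below 0.05 m and value of joint flap_a above 0.2 rad).
It fails at once if the loaded slide is rammed: shoved faster than 0.4 m/s, or it or its flap pushed with over 60 N (velocity of joint slide_a below -0.4 m/s or contact force between the fingers and rail_a above 60 N).
It fails at once if the housing is lifted in its pocket, or the robot presses or grips it (z of housing in the frame of slide_a_nest above 0.012 m or contact force between the fingers and housing above 3 N).
It fails at once if the empty slide or its flap is moved (not (distance of slide_b_push from where it was at the start of the episode below 0.01 m and distance of flap_b_end from where it was at the start of the episode below 0.02 m)).
It fails at once if a bystander is moved or lifted (distance of any of spare, jar, tray from where it was at the start of the episode above 0.03 m).
It also fails if it takes over 56 s, if anything falls off the work surface, if the arm or the gripper's body presses on something with over 40 N, if the wrist force passes 120 N, or if a joint passes its speed limit or range.

## Working session

There is one attempt and no reset: what is moved stays moved. The work goes in short steps, Python scripts to look and compute and a shell command to move; the robot and the scene stay as the last step left them, time stands still between calls to the robot, and variables do not carry over. Pictures are saved under pics/ and viewed, at most 10 in all, crops included, and the job is handed in when it is done.

```bash
mkdir -p pics; ls
cat > h.py <<'E'
import numpy as np, cv2
from bench import arm
def K(c):
    f=200/np.tan(np.radians(c["fov_y"])/2); return np.array([[f,0,c["cx"]],[0,f,c["cy"]],[0,0,1.]])
def ext(c):
    return np.array(c["xyz"]),np.array(c["orientation"])
def ray(c,px):
    p,R=ext(c); u=cv2.undistortPoints(np.array(px,float).reshape(-1,1,2),K(c),np.array(c["D"],float)).reshape(-1,2)
    return p,(np.c_[u[:,0],-u[:,1],-np.ones(len(u))])@R.T
def onz(c,px,z):
    p,d=ray(c,px); return p+d*((z-p[2])/d[:,2])[:,None]
def proj(c,P):
    p,R=ext(c); q=(np.atleast_2d(P)-p)@R; q=q*[1,-1,-1]
    return cv2.projectPoints(q,np.zeros(3),np.zeros(3),K(c),np.array(c["D"],float))[0].reshape(-1,2)
def tri(c1,p1,c2,p2):
    a,d=ray(c1,p1);b,e=ray(c2,p2);d=d[0];e=e[0]
    s=np.linalg.lstsq(np.c_[d,-e],b-a,rcond=None)[0]; A=a+d*s[0];B=b+e*s[1]
    return (A+B)/2,np.linalg.norm(A-B)
E
python3 - <<'E'
from h import *
import pickle
for n in("top","scene"):
    c=arm.camera(n); cv2.imwrite(f"pics/{n}0.png",cv2.cvtColor(c["image"],cv2.COLOR_RGB2BGR)); pickle.dump(c,open(n+"0.pkl","wb"))
    print(n,c["xyz"],c["orientation"],c["fov_y"],c["D"])
print(arm.sense())
E
```

```text
pics
top [ 0.43288576 -0.00788214  1.01154664] [[ 0.0125857   0.98753999 -0.1568642 ]
 [-0.99991938  0.01216573 -0.00363721]
 [-0.00168352  0.15689733  0.98761348]] 57.3514995415493 [-0.05500967  0.          0.          0.          0.        ]
scene [ 1.25119152 -0.13323386  1.07033113] [[ 0.20955111 -0.80862385  0.54974158]
 [ 0.97773618  0.1669782  -0.12708363]
 [ 0.01096799  0.56413274  0.82561126]] 48.93601003435159 [-0.04642643  0.          0.          0.          0.        ]
{'time_s': 0.1, 'qpos': array([ 6.61771913e+01,  7.23965492e+00, -2.32118630e+00,  8.05238727e+01,
        3.46464270e-04,  9.00014279e+01]), 'joint_velocities': array([-0.11549568, -0.19262411,  0.19871173,  0.08860225,  0.1696364 ,
       -0.01337071]), 'joint_torque': array([ 6.68641660e-04, -4.36907816e+01,  3.53604770e+01,  1.37922820e-02,
        9.06517835e-05, -5.16920011e-06]), 'ee_pos': array([0.21191118, 0.47995357, 0.24758493]), 'tcp_rot': array([[-9.14788880e-01,  4.03931854e-01, -6.02726914e-04],
       [ 4.03932304e-01,  9.14787883e-01, -1.35012177e-03],
       [ 6.01008852e-06, -1.47853725e-03, -9.99998907e-01]]), 'wrist_force': array([-0.83391373,  0.43839186, -0.21724036]), 'ft_torque': array([ 0.01648587,  0.03864405, -0.02911687]), 'grip_force': 0.0, 'finger_gap': 1.000473085104298}
```

View pics/top0.png

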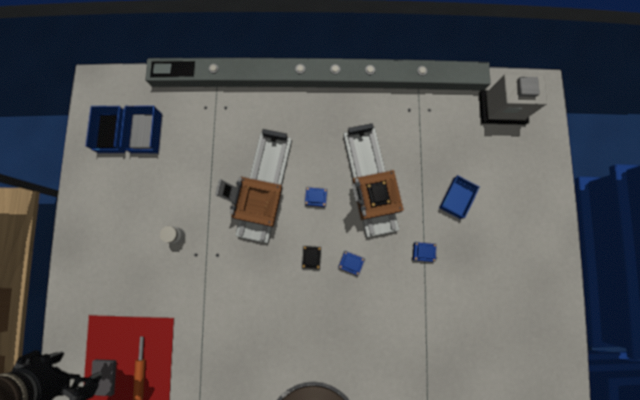

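View pics/scene0.png

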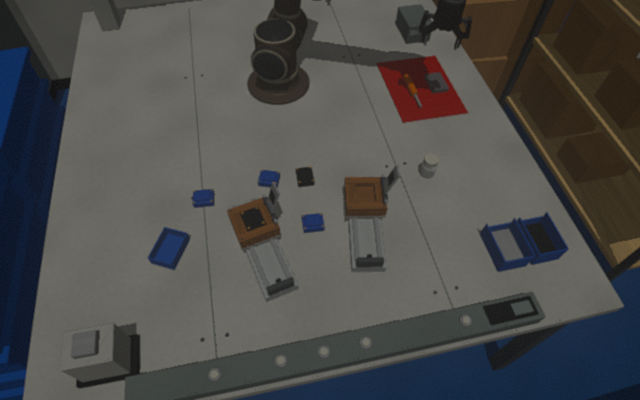

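The loaded slide is the right one (−y): its fixture is at about (380,195) in top and (253,222) in scene. Its flap is near upright at about (358,207) in top and (273,200) in scene. The empty slide is at (257,202) in top.

Run:
```python
from h import *
import pickle
t=pickle.load(open("top0.pkl","rb"));s=pickle.load(open("scene0.pkl","rb"))
for n,c,(x0,y0) in(("top",t,(330,170)),("scene",s,(220,185))):
    im=c["image"].astype(int); r,g,b=im[...,0],im[...,1],im[...,2]
    m=((r-b>35)&(r>70)&(r>1.25*g)).astype(np.uint8)
    m2=np.zeros_like(m); m2[y0:y0+75,x0:x0+80]=m[y0:y0+75,x0:x0+80]
    cs,_=cv2.findContours(cv2.morphologyEx(m2,cv2.MORPH_CLOSE,np.ones((3,3))),0,2); k=max(cs,key=cv2.contourArea)
    W=onz(c,k.reshape(-1,2),0.082)[:,:2]
    R=cv2.minAreaRect((W*1000).astype(np.float32)); print(n,cv2.contourArea(k),R); 
    print(cv2.boxPoints(R).round(0).tolist())
o=[]
for c,(x0,y0) in((t,(325,180)),(s,(225,165))):
    o.append(cv2.resize(cv2.cvtColor(c["image"],cv2.COLOR_RGB2BGR)[y0:y0+75,x0:x0+80],None,fx=5,fy=5,interpolation=2))
o=np.hstack(o); cv2.imwrite("pics/crop0.png",np.clip(o*1.6,0,255).astype(np.uint8))
```

```text
top 1421.5 ((611.9703979492188, -164.27340698242188), (109.00482940673828, 102.6657943725586), 11.992141723632812)
[[548.0, -125.0], [569.0, -226.0], [676.0, -203.0], [655.0, -103.0]]
scene 1216.0 ((612.12744140625, -162.38650512695312), (108.16983795166016, 106.91622924804688), 12.31039810180664)
[[548.0, -122.0], [571.0, -226.0], [676.0, -203.0], [654.0, -99.0]]
```

View pics/crop0.png

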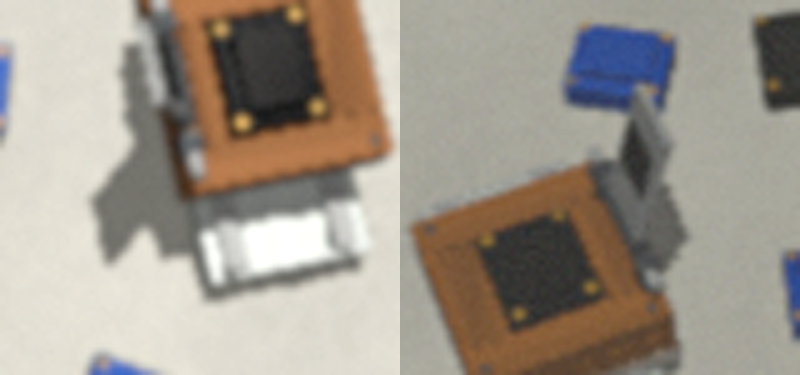

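The crop shows the flap leaning up near upright, its free end at about scene px (275,190); the housing lies squarely in the pocket with the slide yawed about +12°.

Run:
```python
from h import *
import pickle
t=pickle.load(open("top0.pkl","rb"));s=pickle.load(open("scene0.pkl","rb"))
a=np.radians(12.2);u=np.array([np.cos(a),np.sin(a),0]);v=np.array([-u[1],u[0],0]);z=np.array([0,0,1.])
h=np.array([.612,-.163,.1])+.05*v
print("hinge",h)
for th in(1.4,1.5,1.6,1.7,1.8,1.9,2.0):
    e=h+.085*(-np.cos(th)*v+np.sin(th)*z)
    P=[e-.02*u,e+.02*u,h-.02*u,h+.02*u]
    print(th,((proj(s,P)-[225,165])*5+[400,0]).round().tolist(),((proj(t,P)-[325,180])*5).round().tolist(),e.round(3))
```

```text
hinge [ 0.60143376 -0.11412921  0.1       ]
1.4 [[567.0, 105.0], [595.0, 165.0], [608.0, 189.0], [635.0, 247.0]] [[238.0, 85.0], [218.0, 1.0], [185.0, 120.0], [168.0, 44.0]] [ 0.604 -0.128  0.184]
1.5 [[583.0, 98.0], [611.0, 158.0], [608.0, 189.0], [635.0, 247.0]] [[220.0, 88.0], [201.0, 5.0], [185.0, 120.0], [168.0, 44.0]] [ 0.603 -0.12   0.185]
1.6 [[599.0, 92.0], [627.0, 152.0], [608.0, 189.0], [635.0, 247.0]] [[202.0, 91.0], [183.0, 8.0], [185.0, 120.0], [168.0, 44.0]] [ 0.601 -0.112  0.185]
1.7 [[615.0, 87.0], [643.0, 147.0], [608.0, 189.0], [635.0, 247.0]] [[184.0, 95.0], [165.0, 12.0], [185.0, 120.0], [168.0, 44.0]] [ 0.599 -0.103  0.184]
1.8 [[630.0, 84.0], [659.0, 143.0], [608.0, 189.0], [635.0, 247.0]] [[166.0, 99.0], [147.0, 16.0], [185.0, 120.0], [168.0, 44.0]] [ 0.597 -0.095  0.183]
1.9 [[646.0, 81.0], [675.0, 140.0], [608.0, 189.0], [635.0, 247.0]] [[148.0, 104.0], [130.0, 21.0], [185.0, 120.0], [168.0, 44.0]] [ 0.596 -0.087  0.18 ]
2.0 [[661.0, 80.0], [690.0, 139.0], [608.0, 189.0], [635.0, 247.0]] [[131.0, 108.0], [112.0, 25.0], [185.0, 120.0], [168.0, 44.0]] [ 0.594 -0.08   0.177]
```

```bash
python3 -m creep '[[[2.2,-3.1,0,0,0,-4.5,0],[2.2,-3.1,0,0,0,-4.5,0],[2.2,-3.1,0,0,0,-4.5,0],[2.2,-3.1,0,0,0,-4.5,0],[2.2,-3.1,0,0,0,-4.5,0],[2.2,-3.1,0,0,0,-4.5,0],[2.2,-3.1,0,0,0,-4.5,0],[2.2,-3.1,0,0,0,-4.5,0],[2.2,-3.1,0,0,0,-4.5,0],[2.2,-3.1,0,0,0,-4.5,0],[2.2,-3.1,0,0,0,-4.5,0],[2.2,-3.1,0,0,0,-4.5,0]]]' 20
python3 -m creep '[[[2.2,-3.1,0,0,0,0,0],[2.2,-3.1,0,0,0,0,0],[2.2,-3.1,0,0,0,0,0],[2.2,-3.1,0,0,0,0,0],[2.2,-3.1,0,0,0,0,0],[0,0,0,0,0,0,0],[0,0,0,0,0,0,0]]]'
python3 - <<'E'
from h import *
c=arm.camera("wrist"); s=arm.sense(); print(s["ee_pos"],s["tcp_rot"].round(3),s["finger_gap"],s["time_s"],s["qpos"].round(0)); print(c["hand_eye"])
c2=arm.camera("scene")
cv2.imwrite("pics/w1.png",cv2.cvtColor(np.hstack([cv2.resize(c["image"],(400,250)),c2["image"][100:350,150:550]]),cv2.COLOR_RGB2BGR))
E
```

```text
time_s: 1.3
ee_pos: [0.4765, 0.1067, 0.248]
tcp_rot: [[-0.208, 0.978, -0.001], [0.978, 0.208, -0.0], [0.0, -0.001, -1.0]]
wrist_force: [0.7, 0.4, 0.2]
finger_gap: -0.002
grip_force: 0.0
time_s: 2.0
ee_pos: [0.5859, -0.0473, 0.2473]
tcp_rot: [[-0.209, 0.978, -0.002], [0.978, 0.209, 0.0], [0.001, -0.002, -1.0]]
wrist_force: [0.3, 0.8, -0.5]
finger_gap: -0.001
grip_force: 0.0
[ 0.58557682 -0.04655941  0.24773043] [[-0.211  0.978 -0.001]
 [ 0.978  0.211  0.   ]
 [ 0.001 -0.001 -1.   ]] -0.0032352952290314427 2.05 [-5. 14.  6. 82.  0. 73.]
[[-1.03954925e-04  9.44817582e-01  3.27596895e-01  8.47524197e-02]
 [ 9.99999449e-01 -2.43972370e-04  1.02096283e-03 -1.00893570e-03]
 [ 1.04454822e-03  3.27596821e-01 -9.44817036e-01 -1.24539118e-01]
 [ 0.00000000e+00  0.00000000e+00  0.00000000e+00  1.00000000e+00]]
```

View pics/w1.png

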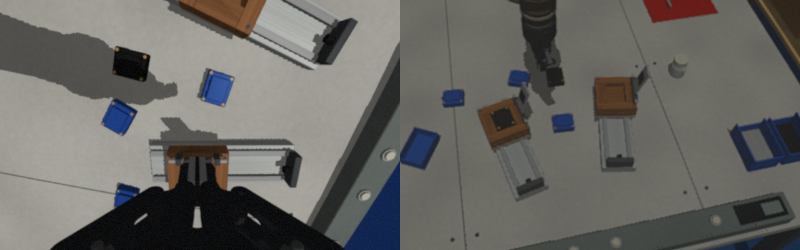

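```bash
python3 -m creep '[[[0,0,-2.5,0,0,0,0],[0,0,-2.5,0,0,0,0],[0,0,-2.5,0,0,0,0],[0.2,-0.98,0,0,0,0,0],[0.2,-0.98,0,0,0,0,0],[0.2,-0.98,0,0,0,0,0],[0.1,-0.5,0,0,0,0,0],[0.1,-0.5,0,0,0,0,0],[0.1,-0.5,0,0,0,0,0],[0.1,-0.5,0,0,0,0,0],[0,0,0,0,0,0,0]]]'
python3 - <<'E'
from h import *
c=arm.camera("top");c2=arm.camera("scene")
print(arm.sense()["wrist_force"])
g=lambda c,x,y:cv2.resize(c["image"][y:y+80,x:x+80],(400,400),interpolation=2)
cv2.imwrite("pics/p2.png",cv2.cvtColor(np.hstack([g(c,320,160),g(c2,220,165)]),cv2.COLOR_RGB2BGR))
E
```

```text
time_s: 3.2
ee_pos: [0.5962, -0.0969, 0.1733]
tcp_rot: [[-0.21, 0.978, -0.0], [0.978, 0.21, -0.0], [-0.0, -0.0, -1.0]]
wrist_force: [0.0, 0.5, 0.2]
finger_gap: -0.0
grip_force: 0.0
[ 0.76076429  0.3124155  -0.13630642]
```

View pics/p2.png

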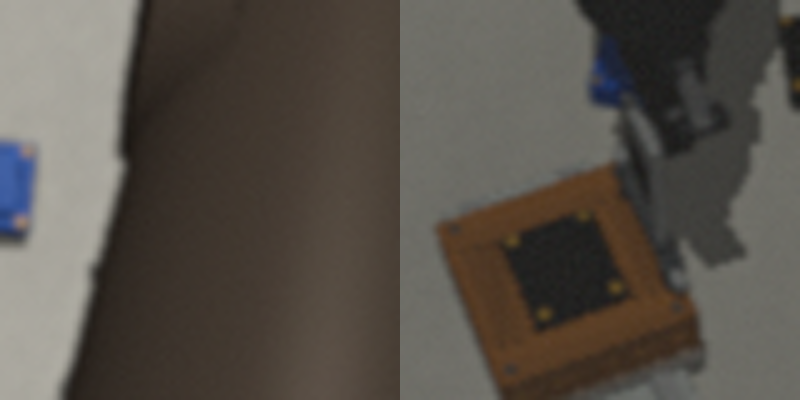

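The fingers stand on the flap's outer side, at about (690,110) in the crop, and the plate rises at about (645,150). I continue along the arc.

```bash
python3 -m creep '[[[0.17,-0.78,-0.1,0,0,0,0],[0.17,-0.78,-0.1,0,0,0,0],[0.17,-0.78,-0.15,0,0,0,0],[0.2,-0.93,-0.5,0,0,0,0],[0.2,-0.93,-0.6,0,0,0,0],[0.15,-0.7,-0.8,0,0,0,0],[0.13,-0.62,-0.9,0,0,0,0],[0.06,-0.27,-0.7,0,0,0,0],[0.04,-0.2,-0.7,0,0,0,0],[0,0,0,0,0,0,0]]]'
python3 - <<'E'
from h import *
c2=arm.camera("scene")
print(arm.sense()["wrist_force"])
g=lambda c,x,y:cv2.resize(c["image"][y:y+80,x:x+80],(400,400),interpolation=2)
cv2.imwrite("pics/p3.png",cv2.cvtColor(g(c2,220,165),cv2.COLOR_RGB2BGR))
E
```

```text
time_s: 4.3
ee_pos: [0.6082, -0.1561, 0.1262]
tcp_rot: [[-0.211, 0.978, -0.002], [0.978, 0.211, 0.001], [0.001, -0.002, -1.0]]
wrist_force: [-0.4, -1.2, 0.3]
finger_gap: -0.002
grip_force: 0.0
[-0.62940822  0.47598135  0.98795474]
```

View pics/p3.png

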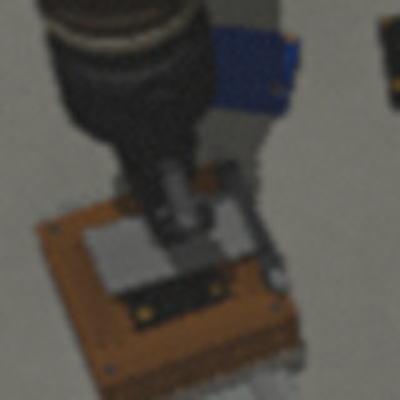

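The flap lies nearly shut over the housing (plate from (85,240) to (255,230)), with the fingertips on its outer face. I press the last few mm and watch the force.

```bash
python3 -m creep '[[[0,0,-0.2,0,0,0,0],[0,0,-0.2,0,0,0,0],[0,0,0,0,0,0,0],[0,0,0,0,0,0,0]]]'; python3 -m creep '[[[0,0,-0.1,0,0,0,0],[0,0,-0.1,0,0,0,0],[0,0,0,0,0,0,0],[0,0,0,0,0,0,0]]]'
```

```text
time_s: 4.75
ee_pos: [0.609, -0.1558, 0.1239]
tcp_rot: [[-0.211, 0.977, 0.0], [0.977, 0.211, 0.0], [0.0, 0.0, -1.0]]
wrist_force: [-0.0, -0.3, -0.3]
finger_gap: -0.005
grip_force: 0.0
time_s: 5.15
ee_pos: [0.609, -0.1561, 0.1218]
tcp_rot: [[-0.211, 0.978, 0.0], [0.978, 0.211, 0.0], [0.0, 0.0, -1.0]]
wrist_force: [0.8, -0.3, 0.6]
finger_gap: -0.001
grip_force: 0.2
```

```bash
for i in 1 2 3; do :; done; python3 -m creep '[[[0,0,-0.1,0,0,0,0],[0,0,0,0,0,0,0],[0,0,0,0,0,0,0]]]' | grep -E "pos|wrist"; python3 -m creep '[[[0,0,-0.1,0,0,0,0],[0,0,0,0,0,0,0],[0,0,0,0,0,0,0]]]'| grep -E "pos|wrist"; python3 -m creep '[[[0,0,-0.1,0,0,0,0],[0,0,0,0,0,0,0],[0,0,0,0,0,0,0]]]'| grep -E "pos|wrist"
```

```text
ee_pos: [0.6089, -0.156, 0.1207]
wrist_force: [-0.1, -1.2, -0.1]
ee_pos: [0.609, -0.1561, 0.1201]
wrist_force: [-0.6, -0.3, 4.4]
ee_pos: [0.609, -0.156, 0.12]
wrist_force: [-1.7, -0.1, 7.9]
```

Contact is solid at TCP z 0.120, which agrees with the flap shut (expected 0.120). I press slightly more, lift, and move behind the slide turned by 90°.

```bash
python3 -m creep '[[[0,0,-0.1,0,0,0,0],[0,0,-0.1,0,0,0,0],[0,0,0,0,0,0,0],[0,0,0,0,0,0,0]]]'| grep -E "pos|wrist"
python3 -m creep '[[[0,0,1.5,0,0,0,0],[0,0,2.5,0,0,0,0],[0,0,2.5,0,0,0,0],[-1.26,-0.37,0,0,0,8,0],[-1.26,-0.37,0,0,0,8,0],[-1.26,-0.37,0,0,0,8,0],[-1.26,-0.37,0,0,0,8,0],[-1.26,-0.37,0,0,0,8,0],[-1.26,-0.37,0,0,0,8,0],[-1.26,-0.37,0,0,0,8,0],[0,0,0,0,0,8,0],[0,0,0,0,0,8,0]]]'| grep -E "pos|wrist"
python3 -m creep '[[[0,0,0,0,0,8,0],[0,0,0,0,0,8,0],[0,0,0,0,0,2,0],[0,0,0,0,0,0,0]]]'
python3 - <<'E'
from h import *
c2=arm.camera("scene");c=arm.camera("wrist")
g=lambda c,x,y:cv2.resize(c["image"][y:y+80,x:x+80],(400,400),interpolation=2)
cv2.imwrite("pics/p4.png",cv2.cvtColor(np.hstack([g(c2,220,165),cv2.resize(c["image"],(400,400))]),cv2.COLOR_RGB2BGR))
E
```

```text
ee_pos: [0.6098, -0.156, 0.1198]
wrist_force: [-4.3, 1.3, 15.6]
ee_pos: [0.5203, -0.182, 0.1816]
wrist_force: [0.5, -0.2, 0.1]
time_s: 8.05
ee_pos: [0.5206, -0.1819, 0.1815]
tcp_rot: [[-0.978, -0.211, -0.0], [-0.211, 0.978, 0.0], [0.0, 0.0, -1.0]]
wrist_force: [0.1, -0.3, 0.1]
finger_gap: -0.007
grip_force: 0.0
```

View pics/p4.png

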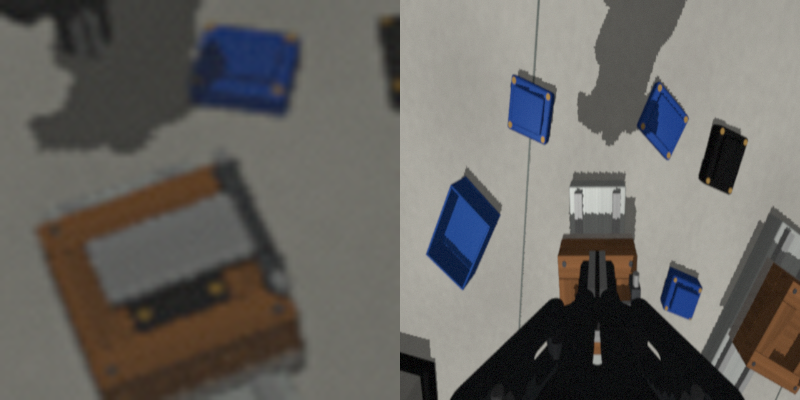

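The flap lies flat over the housing and the tool is clear behind the slide. I descend and push gently.

```bash
python3 -m creep '[[[0,0,-3.5,0,0,0,0],[0,0,-3.5,0,0,0,0],[0,0,-3.5,0,0,0,0],[0,0,0,0,0,0,0],[0.98,0.21,0,0,0,0,0],[0.68,0.15,0,0,0,0,0],[0.49,0.11,0,0,0,0,0],[0.49,0.11,0,0,0,0,0],[0.49,0.11,0,0,0,0,0],[0.49,0.11,0,0,0,0,0],[0.49,0.11,0,0,0,0,0]]]'
python3 - <<'E'
from h import *
c2=arm.camera("scene")
g=lambda c,x,y:cv2.resize(c["image"][y:y+80,x:x+80],(400,400),interpolation=2)
cv2.imwrite("pics/p5.png",cv2.cvtColor(g(c2,220,165),cv2.COLOR_RGB2BGR))
E
```

```text
time_s: 9.25
ee_pos: [0.5619, -0.1729, 0.077]
tcp_rot: [[-0.978, -0.211, -0.0], [-0.211, 0.978, -0.0], [0.001, -0.0, -1.0]]
wrist_force: [-4.7, -2.5, 3.1]
finger_gap: -0.002
grip_force: 2.2
```

View pics/p5.png

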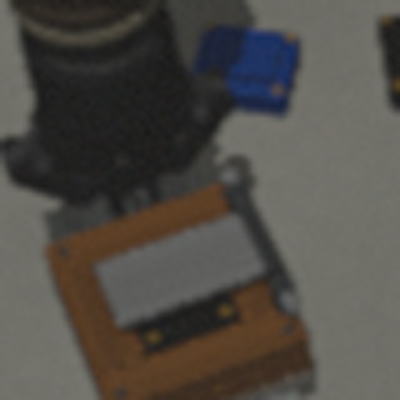

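The slide is moving with about 5 N, the flap still flat. I continue.

```bash
python3 -m creep '[[[0.78,0.17,0,0,0,0,0],[0.78,0.17,0,0,0,0,0],[0.78,0.17,0,0,0,0,0],[0.78,0.17,0,0,0,0,0],[0.78,0.17,0,0,0,0,0],[0.78,0.17,0,0,0,0,0],[0.78,0.17,0,0,0,0,0],[0.78,0.17,0,0,0,0,0],[0.78,0.17,0,0,0,0,0],[0.78,0.17,0,0,0,0,0],[0.49,0.11,0,0,0,0,0],[0,0,0,0,0,0,0]]]' | grep -E "pos|wrist"
python3 -m creep '[[[0.3,0.06,0,0,0,0,0],[0.3,0.06,0,0,0,0,0],[0,0,0,0,0,0,0]]]'| grep -E "pos|wrist"
python3 -m creep '[[[0.2,0.04,0,0,0,0,0],[0.2,0.04,0,0,0,0,0],[0,0,0,0,0,0,0]]]'| grep -E "pos|wrist"
```

```text
ee_pos: [0.6461, -0.1544, 0.0766]
wrist_force: [-0.0, 0.1, 0.7]
ee_pos: [0.6509, -0.1534, 0.0766]
wrist_force: [-1.4, 0.9, -0.1]
ee_pos: [0.6549, -0.1526, 0.0766]
wrist_force: [-4.3, 0.2, -0.9]
```

```bash
python3 -m creep '[[[0.2,0.04,0,0,0,0,0],[0.2,0.04,0,0,0,0,0],[0,0,0,0,0,0,0]]]'| grep -E "pos|wrist"
python3 -m creep '[[[0.1,0.02,0,0,0,0,0],[0.1,0.02,0,0,0,0,0],[0,0,0,0,0,0,0]]]'| grep -E "pos|wrist"
python3 -m creep '[[[0.1,0.02,0,0,0,0,0],[0.1,0.02,0,0,0,0,0],[0,0,0,0,0,0,0]]]'| grep -E "pos|wrist"
```

```text
ee_pos: [0.659, -0.1517, 0.0767]
wrist_force: [-3.4, 0.8, -0.2]
ee_pos: [0.6593, -0.1517, 0.0767]
wrist_force: [-10.1, 0.6, 3.2]
ee_pos: [0.6594, -0.1516, 0.0767]
wrist_force: [-15.2, -1.1, 7.0]
```

The slide has stopped after about 115 mm of travel, with 15 N against the stop. I back off and look.

```bash
python3 -m creep '[[[0,0,0,0,0,0,0],[0,0,0,0,0,0,0],[-1.5,-0.32,0,0,0,0,0],[-2.9,-0.63,0,0,0,0,0],[-2.9,-0.63,0,0,0,0,0],[-1.5,-0.32,3,0,0,0,0],[-2,-0.4,4,0,0,0,0],[-4,-0.8,2,0,0,0,0],[-4,-0.8,0,0,0,0,0],[0,0,0,0,0,0,0]]]'| grep -E "pos|wrist"
python3 - <<'E'
from h import *
c2=arm.camera("scene")
a=np.radians(12.2);u=np.array([np.cos(a),np.sin(a),0]);v=np.array([-u[1],u[0],0])
h=np.array([.612,-.163,.1])+.05*v+.115*u+[0,0,.003]
P=np.array([h-.085*v-.02*u,h-.085*v+.02*u]); print(((proj(c2,P)-[200,165])*4).round())
im=cv2.resize(c2["image"][165:315,200:400],None,fx=4,fy=4,interpolation=2)
cv2.imwrite("pics/p6.png",cv2.cvtColor(im,cv2.COLOR_RGB2BGR))
E
```

```text
ee_pos: [0.4724, -0.191, 0.1687]
wrist_force: [0.6, -0.3, -0.5]
[[203. 334.]
 [225. 388.]]
```

View pics/p6.png

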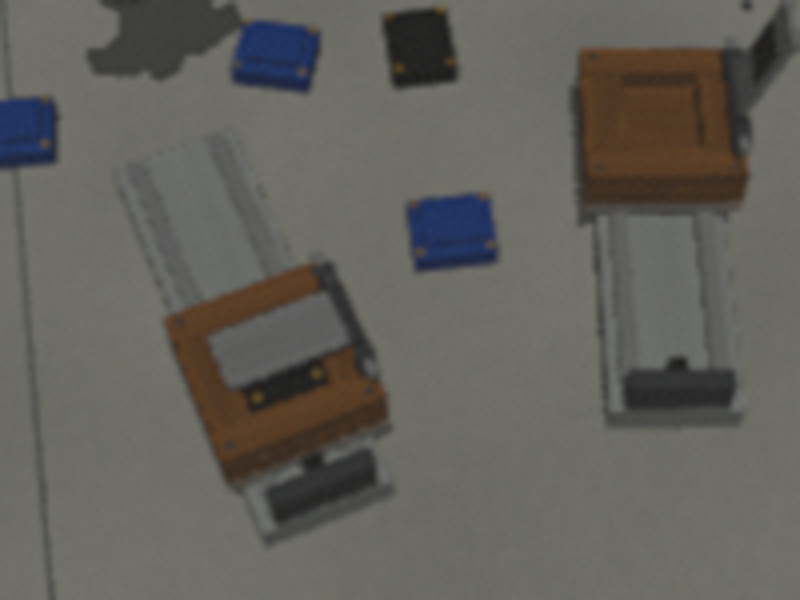

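The slide sits against the bumper at (315,460). The flap's free end is at about (207,335)–(228,388), against (203,334)–(225,388) predicted for shut and home, and everything else is untouched.

```bash
python3 -c "
from bench import arm
print(arm.sign_off())"
```

```text
the job is handed in; nothing more can be done
None
```

I shut the loaded fixture's flap, then pushed its slide gently home against the stop, and handed the job in; the last picture showed both in place and nothing else moved (no verdict was returned).

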